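Weight the lapped slat and tuck in the drip strip

TASK

Weight down the front slat of the shell drying board: take the spare steel tin from its wooden rest, saddle it in the gap on top of the two tins already lying on the slat, parallel to them, and let it go. Then pick up the aluminium drip strip (its upright rib is the handle) and tuck its thin plain edge, over its whole length, about 25 mm under the front edge of that slat, without lifting the slat, upsetting the tins or disturbing the shells, the jar or the bell. Finish while still holding the strip, pressed firmly flat onto the board: do not let go of it.

Things in the scene. Friction and masses are not known exactly. Their poses are not given: they have to be found in the camera images.
- board_lip (a point): Wooden drying board, 260 x 200 mm, fixed. This point is on its base's top face, 20 mm above the counter, right below the middle of the front slat's front edge. x points level into the gap under the slat, y along that edge, z up. The bare apron reaches 70 mm out to -x. The gap is 9 mm high, 40 mm deep (to a batten), 166 mm wide. Upper slats lap over the front slat from x = 105 mm, 51 mm high.
- slat (a joint): Lift of the front slat (rad) about a free hinge along its rear, 115 mm behind its front edge; 0 = in place, held only by weight; positive = front edge raised. The slat is 115 mm deep, 200 mm wide, 10 mm thick, its underside 9 mm above the base's top face. Low ribs on it (tops 24 mm above that face) keep the tins from rolling.
- tin_a_center (a point): Centre of the front one of the two plain steel tins lying loose on the slat: cylinder of 36 mm diameter, 54 mm long, axis along its y and along the slat's edge, 36 mm behind that edge, centre 37 mm above the base's top face.
- tin_b_center (a point): Centre of the rear one of the two tins, same size and direction, 80 mm behind the slat's front edge; the two centres are 44 mm apart.
- tin_c_center (a point): Centre of the spare tin, same shape and size (36 mm diameter, 54 mm long, about 0.3 kg), axis along its own y, lying level on a small wooden rest, centre 26 mm above the counter. The rest is only 32 mm wide along the tin's axis, so both flat ends stand free. Saddled on the two others, its centre is 28.5 mm above theirs, midway.
- strip_rib (a point): Middle of the upright rib of the aluminium drip strip (0.16 kg), 17.5 mm above its underside. Flat flange 70 mm (x) by 140 mm (y), 5 mm thick; the rib runs along y over its whole length, 10 mm thick (x), top 35 mm above the underside. x points level to the thin edge to be tucked, 60 mm away; the flange ends 10 mm behind the rib's middle. Starts flat on the counter.
- strip_left (a point): Corner of the strip's thin edge, on its underside: 60 mm ahead (x) and 70 mm to the +y side of the rib's middle.
- strip_right (a point): The other corner of the thin edge, on its underside, 70 mm to the -y side.
- turret_mid (a point): Bystander: slender turret shell, 90 mm long, 28 mm thick, lying down; its middle.
- cockle_mid (a point): Bystander: speckled cockle shell, 60 mm across, 24 mm high; its middle.
- jar_mid (a point): Bystander: cobalt glass jar with screw lid, 68 mm diameter, 85 mm high; its middle.
- bell_mid (a point): Bystander: chrome push-button desk bell, 80 mm diameter, 56 mm high; its middle.
There are look-alikes about, which are no part of the job. What is shaped like the part that bears tin_b_center but purple is not meant. What is shaped like the part that bears tin_c_center but red is not meant.

How it is judged (in metres and radians):
On the way, in this order (a step that is already met when the one before it is completed fails the run):
1. the spare tin lies saddled on the two tins and is released (distance between tin_c_center and tin_a_center below 0.041 m and distance between tin_c_center and tin_b_center below 0.041 m and z of tin_c_center in the frame of board_lip above 0.058 m and angle between the y axis of tin_c_center and the y axis of board_lip, either way round below 0.2 rad and distance of each of tin_a_center, tin_b_center from where it was at the start of the episode below 0.012 m and contact force between the fingers and tin_c below 0.05 N and value of joint slat below 0.02 rad), for 0.3 s.
2. the strip's thin edge is under the slat over its whole length (x of each of strip_left, strip_right in the frame of board_lip above 0.015 m and z of each of strip_left, strip_right in the frame of board_lip below 0.006 m), for 0.2 s.
At the end, for the whole second after the job is handed in: Spare tin let go, saddled on the two tins (centres within 41 mm), these moved under 12 mm; slat down (under 0.02 rad); both corners of the thin edge 15+ mm under the slat, within 3 mm of the base; strip level within 0.05 rad, held by the fingers (over 2 N), pressed on the board (over 4 N) (all of step 1 and x of each of strip_left, strip_right in the frame of board_lip above 0.015 m and z of each of strip_left, strip_right in the frame of board_lip below 0.003 m and angle between strip_rib's own z axis and vertical below 0.05 rad and contact force between strip and board above 4 N and contact force between the fingers and strip above 2 N); the arm keeps its last pose, push and grip.
It fails at once if the slat is lifted (more than 0.05 rad, 6 mm at its front edge) (value of joint slat above 0.05 rad).
It fails at once if a bystander is displaced by more than 30 mm (distance of any of turret_mid, cockle_mid, jar_mid, bell_mid from where it was at the start of the episode above 0.03 m).
It also fails if it takes over 54 s, if anything falls off the work surface, if the arm or the gripper's body presses on something with over 40 N, if the wrist force passes 120 N, or if a joint passes its speed limit or range.

ROBOT

A 6-joint arm with a two-finger parallel gripper is mounted at the origin on the work surface. World frame = base frame: x ahead of the robot, y to its left, z up, the work surface at z = 0. Lengths are in mm, angles in rad, forces in N, time in s.
With the tool pointing down it reaches from about 300 to 850 mm from the base axis. Payload 5.4 kg.
Tool frame: the origin (TCP) lies at the very end of the fingers, on their centre line; the grasp point (between the pads) lies 19 mm behind it; z points along the fingers, y is the direction in which the jaws open and shut (so a half turn about z gives the same grasp; the last joint's range is limited). The gripper opens to 85 mm and grips with 20 to 120 N. Pads are 22 mm wide; open, the fingers measure 114 mm over their backs; the gripper's body (76 mm by 85 mm) begins 54 mm behind the grasp point. The pads swing forward as they close: fully open they stand 13 mm farther back than shut.
Start: joints at [0.895, 0.158, 1.597, -0, 1.386, -0.21], TCP at [258.261, 513.719, 231.299] pointing down, gripper open.
Joint ranges: [-2.91, 2.91], [-0.94, 2.29], [0.18, 2.7], [-1.29, 4.43], [0.17, 2.64], [-3, 3]. Speed limits (rad/s): [2.57, 2.57, 3.14, 3.14, 3.14, 3.14].

INTERFACE

Orientations are given as a unit quaternion [w, x, y, z].
In Python, from station import sense, capture, ticket, look_for, cut_out gives the robot as it stands.
- The arm moves only by the shell command python3 -m pendant 'ROWS' [OPENING]. ROWS is JSON, a list that holds one entry, the list of rows, each a list of 6 numbers: the shift along the tool's x, y, z in units of 50 mm (1.0 is 50 mm), then the turn, a rotation vector about the tool's x, y, z in degrees. A call has 1 to 5 rows; each row shifts and turns the commanded pose from where the row before left it, along the tool's axes as they then stand; what a row does not reach is not made up. A row lasts 1/10 s, in which the tool goes at most 50 mm and 8.59 degrees, less where a joint would pass 70% of its speed; a pose out of reach is approached as far as the arm can. A call is refused whole if a number of a shift passes 1 or a number of a turn 8.59, either way. A call with a gripper value outside its range is refused whole. OPENING is the gripper command: -1 is shut, 1 is fully open, values between are in proportion, set as the call begins (- or left out, the last holds). The fingers move at their own pace and stop on an object; the grip force is fixed at half the most. Time passes only in rows, so rows that do not move let the fingers close. It gives the time, the measured TCP pose, the force and the opening at its end, in the units of the state.
- sense(): the state, without advancing time (a new reading comes with each control period).
- capture(name): name is "scene" or "top" or "wrist"; returns a dict with "frame" (480x640x3 uint8, red, green, blue), "range_z" (480x640 float32, mm along the optical axis (not along the pixel's ray), 0 where there is no reading), "camera_matrix" (3x3 intrinsics, pixels), "position" and "orientation" of the camera in the world. Camera axes: x right, y down, z forward; pixel columns grow to the right and rows downward; lengths in mm; the calibration is good to about 2 mm. A picture is of the moment at which its call begins.
- ticket.sign_off(): hands the job in, once; it reports no verdict.
Trained networks look in the newest picture that a camera, given by its name, has taken for a name from the list of things; names that differ only in an ending like _2 or _b are one class to them, and where a whole thing is asked for, a point or a joint stands for the part that bears it (a point fixed in the world has none). Each returns a list of dicts, best first, with "confidence" (0 to 1); they miss things now and then, are a little off and sometimes report something else, mostly with a low value. They report only what shows in the picture. A call takes as long as a camera call. They do not tell look-alikes from the thing itself.
- look_for(camera, query): "rect" ([left, top, right, bottom] in pixels, round what is visible of it).
- cut_out(camera, query): "mask" (480x640 bool, what is visible of it) and "rect" ([left, top, right, bottom] in pixels, round what is visible of it).
The state is a dict: "clock": time; "joint_pos": joint angles; "dq": joint speeds; "tau": joint torques, N m; "tool_pos": TCP position; "ee_rot": TCP orientation; "ft_force": force on the tool from outside, world axes, zero at the start; "ft_torque": the same for the moment, N m; "gripper_width": finger opening in mm.
Only numpy, scipy, OpenCV 4.12 (cv2) and the standard library are available. Lean on these libraries where they do the work, as an engineer would, in place of code of your own. Each camera call takes 0.05 s, during which the arm holds its last target.

## Working session

There is one attempt and no reset: what is moved stays moved. The work goes in short steps, Python scripts to look and compute and a shell command to move; the robot and the scene stay as the last step left them, time stands still between calls to the robot, and variables do not carry over. Pictures are saved under pics/ and viewed, and the job is handed in when it is done.

```bash
ls; mkdir -p pics; python3 - <<'E'
from station import sense, capture
import cv2, numpy as np
print(sense())
for n in ["scene","top","wrist"]:
    c=capture(n); cv2.imwrite(f"pics/{n}0.png",c["frame"][:,:,::-1]); print(n,c["position"],c["orientation"],c["camera_matrix"].tolist())
E
```

```text
pics
{'clock': 0.0, 'joint_pos': array([ 8.94859697e-01,  1.59085416e-01,  1.59825694e+00,  6.05888760e-06,
        1.38625220e+00, -2.10096505e-01]), 'dq': array([ 0.00058045, -0.00151045,  0.00054873, -0.00110549, -0.00122756,
        0.00102449]), 'tau': array([-5.11906455e-04, -3.95992827e+01, -3.31437385e+01, -1.19849688e-04,
        8.29935103e-03,  5.32131693e-06]), 'tool_pos': array([257.88874644, 513.22220946, 230.28413103]), 'ee_rot': array([-4.31765318e-04,  2.30820142e-01,  9.72995920e-01, -9.03047383e-04]), 'ft_force': array([ 0.87319881, -0.32114137,  0.26843796]), 'ft_torque': array([-0.01679274, -0.01965739, -0.01322345]), 'gripper_width': 85.4269205665086}
scene [ 892.73629304 -525.14470605  882.66397544] [-0.32152758  0.89933351  0.27835542 -0.10167361] [[538.4441370619392, 0.0, 331.9690058392421], [0.0, 538.4441370619392, 233.6845500279148], [0.0, 0.0, 1.0]]
top [ 305.55435052   22.75207854 1245.9468447 ] [ 0.07121138 -0.66809049  0.73691973 -0.07438649] [[619.1247456998765, 0.0, 310.505113741859], [0.0, 619.1247456998765, 243.68540307575125], [0.0, 0.0, 1.0]]
wrist [195.81713802 543.71477759 372.25174967] [0.11693082 0.8432889  0.51974092 0.07113648] [[407.9174088593953, 0.0, 322.203407640498], [0.0, 407.9174088593953, 233.71553156774374], [0.0, 0.0, 1.0]]
```

View pics/scene0.png

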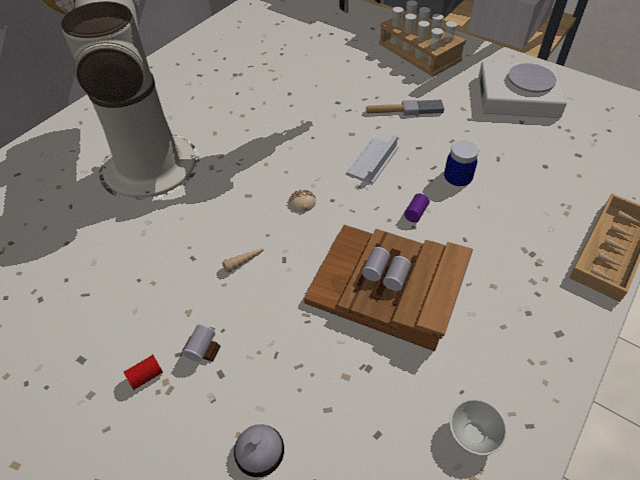

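View pics/top0.png

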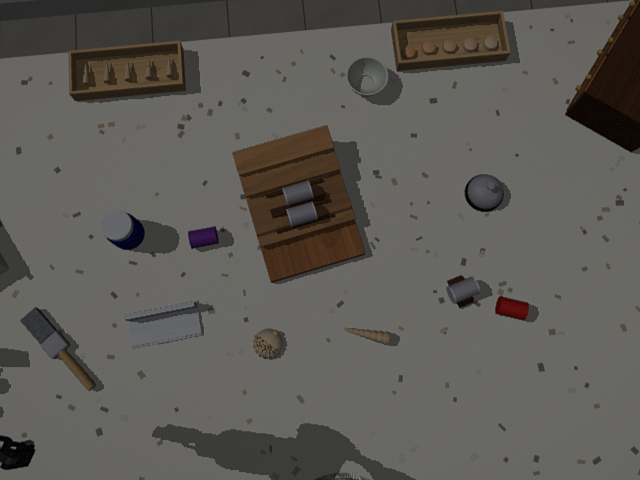

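View pics/wrist0.png

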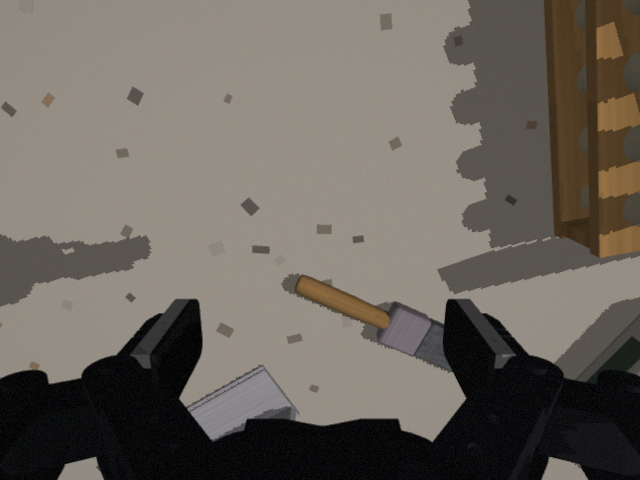

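The pictures show the spare tin on its rest at top (462,290). Look-alikes: the red tin at top (512,308) and the purple tin at (203,237), plus the two tins on the slat at (297,193) and (301,214). I pick the silver one on the rest. The strip is at (165,325) with its rib on the far side, so its thin edge points back toward the robot.

```bash
cat > h.py <<'E'
import numpy as np, cv2
from scipy.spatial.transform import Rotation as R
from station import sense, capture, look_for, cut_out
def rot(q): return R.from_quat([q[1],q[2],q[3],q[0]])
def cloud(c):
    K=c["camera_matrix"]; z=c["range_z"].astype(float)
    v,u=np.mgrid[0:480,0:640]
    p=np.stack([(u-K[0,2])/K[0,0]*z,(v-K[1,2])/K[1,1]*z,z],-1)
    w=rot(c["orientation"]).apply(p.reshape(-1,3)).reshape(480,640,3)+np.array(c["position"])
    w[z<=0]=np.nan
    return w
def rect_fit(xy):
    (cx,cy),(w,h),a=cv2.minAreaRect(xy.astype(np.float32)); return (cx,cy),(w,h),a
E
python3 - <<'E'
from h import *
np.set_printoptions(precision=1,suppress=True)
for cam in ["top","scene"]:
    c=capture(cam); w=cloud(c); np.save(f"{cam}.npy",w)
    for q in ["tin_c_center","tin_a_center","strip_rib","slat","board_lip","turret_mid","cockle_mid","jar_mid","bell_mid"]:
        try: r=cut_out(cam,q)
        except Exception as e: print(cam,q,e); continue
        for d in r[:5]:
            m=d["mask"]; p=w[m]; p=p[~np.isnan(p[:,0])]
            print(cam,q,round(d["confidence"],2),np.round(d["rect"]),"med",np.median(p,0),"z95",np.percentile(p[:,2],[5,50,97]))
    if cam=="top":
        im=c["frame"]; cv2.imwrite("pics/crop_tinc.png",cv2.resize(im[250:350,400:560,::-1],None,fx=5,fy=5,interpolation=cv2.INTER_CUBIC))
    print("counter z",np.nanmedian(w[...,2]))
E
```

```text
top tin_c_center 0.62 [497. 298. 530. 318.] med [ 392.5 -374.3   32.8] z95 [ 8.  32.8 39.3]
top tin_c_center 0.58 [446. 275. 480. 302.] med [ 436.  -282.    41.1] z95 [24.  41.1 47.4]
top tin_c_center 0.18 [125. 303. 202. 352.] med [431.  311.2   6.6] z95 [ 1.9  6.6 37.8]
top strip_rib 0.65 [122. 300. 204. 350.] med [430.9 310.8   6.6] z95 [ 1.8  6.6 37.8]
top slat 0.81 [243. 171. 354. 245.] med [627.8  16.1  40.3] z95 [35.6 40.3 47. ]
top board_lip 0.77 [236. 124. 367. 282.] med [642.8  21.5  41.2] z95 [18.2 41.2 72. ]
top turret_mid 0.79 [344. 329. 391. 346.] med [ 368.9 -100.9   19. ] z95 [ 8.4 19.  27.5]
top cockle_mid 0.89 [254. 328. 282. 360.] med [371.8 107.1  17.6] z95 [ 5.7 17.6 26.1]
top jar_mid 0.72 [101. 208. 144. 249.] med [615.2 367.5  83.1] z95 [12.5 83.1 89.6]
top jar_mid 0.21 [348. 329. 389. 348.] med [369.1 -99.2  18. ] z95 [ 4.1 18.  27.4]
top bell_mid 0.56 [464. 173. 504. 213.] med [ 629.9 -356.6   31.6] z95 [ 3.8 31.6 55.3]
counter z 1.0836729910283793
scene tin_c_center 0.82 [182. 323. 216. 363.] med [ 443.5 -288.8   39. ] z95 [ 1.4 39.  45.4]
scene tin_c_center
[... 468 characters left out ...]
7.] med [671.5 -10.3  40.8] z95 [16.8 40.8 71.7]
scene board_lip 0.68 [221. 248. 259. 267.] med [ 370.9 -107.4   16.8] z95 [ 5.4 16.8 27.1]
scene board_lip 0.39 [442. 142. 477. 187.] med [628.  355.   61.3] z95 [10.8 61.3 88.1]
scene turret_mid 0.74 [224. 251. 261. 270.] med [ 371.1 -107.1   17.3] z95 [ 7.3 17.3 27.1]
scene cockle_mid 0.73 [292. 188. 315. 213.] med [379.6 100.3  16.3] z95 [ 4.9 16.3 24.1]
scene jar_mid 0.58 [440. 141. 478. 184.] med [627.9 356.3  59.6] z95 [ 3.1 59.6 88. ]
scene bell_mid 0.79 [233. 426. 285. 478.] med [ 645.1 -370.5   32.3] z95 [ 6.4 32.3 55.3]
scene bell_mid 0.52 [382. 259. 411. 288.] med [662.7  13.2  71.5] z95 [50.9 71.5 77.2]
counter z 0.9752693927006248
```

View pics/crop_tinc.png

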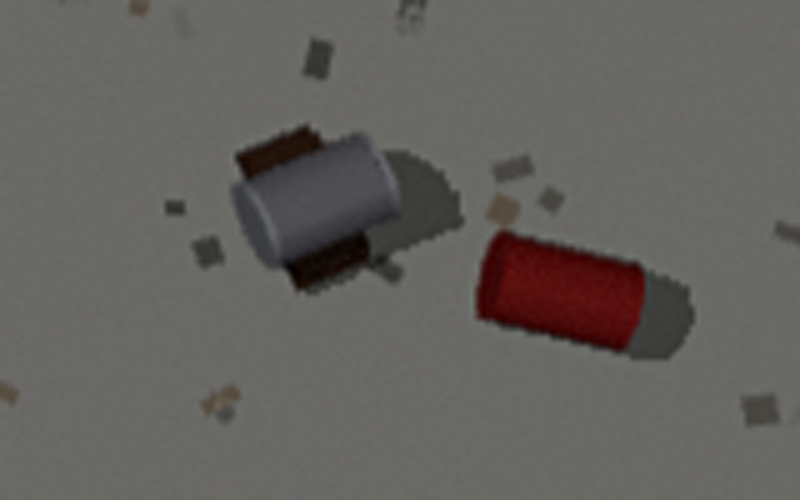

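The crop shows the silver tin lying on the dark rest at crop (315,200), with the red look-alike at (560,295), so the choice holds. Next come the precise fits.

```bash
cat > fit.py <<'E'
from h import *
from scipy.optimize import least_squares
def tin_fit(w,c0,rad=45,zmin=None):
    p=w.reshape(-1,3); p=p[~np.isnan(p[:,0])]
    d=np.hypot(p[:,0]-c0[0],p[:,1]-c0[1])
    p=p[(d<rad)&(p[:,2]>c0[2]+3)&(p[:,2]<c0[2]+24)]
    best=None
    for y0 in np.radians([0,45,90,135]):
        def f(t):
            a=np.array([np.cos(t[2]),np.sin(t[2]),0]); n=np.array([-a[1],a[0],0])
            r=p-np.array([t[0],t[1],t[3]])
            s=r@a
            return np.concatenate([np.hypot(r@n,r[:,2])-18, np.maximum(abs(s)-27,0)])
        s=least_squares(f,[c0[0],c0[1],y0,c0[2]],loss="soft_l1")
        if best is None or s.cost<best.cost: best=s
    t=best.x; a=np.array([np.cos(t[2]),np.sin(t[2])])
    r=p[:,:2]-t[:2]; al=r@a; n=np.array([-a[1],a[0]]); 
    ok=(abs(r@n)<12)
    lo,hi=np.percentile(al[ok],[1,99]); 
    c=t[:2]+a*(lo+hi)/2
    return dict(c=np.round(c,1),yaw=np.degrees(t[2])%180,z=t[3],len=hi-lo,cost=best.cost/len(p),n=len(p))
E
python3 - <<'E'
from fit import *
for cam in ["top","scene"]:
    w=np.load(f"{cam}.npy")
    for n,c0 in [("c",(436,-284,26)),("a",(620,12,57)),("b",(663,20,57))]:
        print(cam,n,tin_fit(w,c0,30 if n!="c" else 40))
    p=w.reshape(-1,3); p=p[~np.isnan(p[:,0])]
    b=(p[:,0]>480)&(p[:,0]<800)&(abs(p[:,1])<170)
    for nm,lo,hi in [("apron",16,24),("slat",36,42),("all",12,80)]:
        q=p[b&(p[:,2]>lo)&(p[:,2]<hi)]
        # drop outliers
        print(cam,nm,len(q),cv2.minAreaRect(q[:,:2].astype(np.float32)),np.round(np.median(q[:,2]),1))
    b=(p[:,0]>370)&(p[:,0]<500)&(p[:,1]>220)&(p[:,1]<400)
    for nm,lo,hi in [("rib",33,42),("flange",3.5,9)]:
        q=p[b&(p[:,2]>lo)&(p[:,2]<hi)]
        print(cam,nm,len(q),cv2.minAreaRect(q[:,:2].astype(np.float32)),np.round(np.median(q[:,2]),1))
E
```

```text
top c {'c': array([ 438.4, -285.3]), 'yaw': np.float64(107.0477526019358), 'z': np.float64(26.577875084895272), 'len': np.float64(54.94113879372584), 'cost': np.float64(1.1255085108414458), 'n': 520}
top a {'c': array([617.3,  15.7]), 'yaw': np.float64(101.5086384820187), 'z': np.float64(58.08162399039231), 'len': np.float64(49.01323409748778), 'cost': np.float64(2.06803034630222), 'n': 496}
top b {'c': array([660.1,  21.6]), 'yaw': np.float64(101.310203631847), 'z': np.float64(57.58959423160265), 'len': np.float64(53.118980631698605), 'cost': np.float64(0.9436756167912828), 'n': 454}
top apron 3124 ((548.22021484375, 1.4698944091796875), (73.62722778320312, 199.92349243164062), 11.57628345489502) 20.5
top slat 2692 ((633.2440795898438, 18.51177978515625), (108.22367858886719, 199.998779296875), 11.490348815917969) 39.5
top all 13358 ((643.936767578125, 20.35852813720703), (269.56182861328125, 200.4272003173828), 11.263731002807617) 42.4
top rib 334 ((455.3157043457031, 313.1173095703125), (11.037763595581055, 139.3620147705078), 5.563851356506348) 36.1
top flange 1966 ((434.53503417
[... 608 characters left out ...]
len': np.float64(54.86028093978564), 'cost': np.float64(1.097336179178193), 'n': 510}
scene apron 2953 ((639.2202758789062, 20.406700134277344), (260.9685363769531, 204.0347900390625), 11.139927864074707) 20.6
scene slat 2731 ((673.2005004882812, 26.959510803222656), (190.1205291748047, 204.2965087890625), 11.105759620666504) 39.5
scene all 13043 ((642.1530151367188, 20.87255096435547), (267.40374755859375, 205.10813903808594), 11.34647274017334) 43.5
scene rib 187 ((455.5519714355469, 313.55194091796875), (12.474235534667969, 139.04454040527344), 5.288609504699707) 35.7
scene flange 887 ((435.1905212402344, 309.71087646484375), (178.20220947265625, 129.4778594970703), 89.75398254394531) 5.7
```

```bash
cat > go.py <<'E'
# usage: python3 go.py x y z yaw  -> remaining shift in tool units (50mm) and turn about tool axes (deg), tool pointing down
import sys; from h import *
s=sense(); x,y,z,yaw=map(float,sys.argv[1:5])
Rn=rot(s["ee_rot"]); a=np.radians(yaw)
yt=np.array([np.cos(a),np.sin(a),0]); zt=np.array([0,0,-1]); xt=np.cross(yt,zt)
Rt=R.from_matrix(np.stack([xt,yt,zt],1))
d=Rn.inv().apply(np.array([x,y,z])-s["tool_pos"])/50
print("clk %.1f"%s["clock"],"pos",np.round(s["tool_pos"],1),"shift",np.round(d,3),"turn",np.round((Rn.inv()*Rt).as_rotvec(degrees=True),2),"w %.1f"%s["gripper_width"],"F",np.round(s["ft_force"],1),"j",np.round(s["joint_pos"],2))
E
python3 go.py 437.5 -285.4 150 -72.8
python3 -m pendant '[[[-0.52,-0.63,0.08,0,0,0],[-0.52,-0.63,0.08,0,0,0],[-0.52,-0.63,0.08,0,0,0],[-0.52,-0.63,0.08,0,0,0],[-0.52,-0.63,0.08,0,0,0]]]' 1
python3 go.py 437.5 -285.4 150 -72.8
```

```text
clk 1.1 pos [258.3 513.7 231.3] shift [-10.381 -12.669   1.627] turn [ -0.     0.   136.11] w 85.4 F [-0.5  0.1  0.6] j [ 0.89  0.16  1.6  -0.    1.39 -0.21]
clock: 1.65
tool_pos: [303.8, 313.2, 211.2]
ee_rot: [0.0, 0.23, 0.973, 0.0]
ft_force: [0.2, -0.5, 0.8]
gripper_width: 85.3
clk 1.6 pos [303.8 313.2 211.2] shift [-7.76  -9.501  1.224] turn [ 4.0000e-02 -1.0000e-02  1.3615e+02] w 85.3 F [ 0.2 -0.5  0.8] j [ 0.52 -0.2   1.99 -0.    1.35 -0.58]
```

```bash

python3 -m pendant '[[[-0.52,-0.63,0.08,0,0,0],[-0.52,-0.63,0.08,0,0,0],[-0.52,-0.63,0.08,0,0,0],[-0.52,-0.63,0.08,0,0,0],[-0.52,-0.63,0.08,0,0,0]]]' >/dev/null
python3 -m pendant '[[[-0.52,-0.63,0.08,0,0,0],[-0.52,-0.63,0.08,0,0,0],[-0.52,-0.63,0.08,0,0,0],[-0.52,-0.63,0.08,0,0,0],[-0.52,-0.63,0.08,0,0,0]]]' >/dev/null
python3 -m pendant '[[[-0.52,-0.63,0.08,0,0,0],[-0.52,-0.63,0.08,0,0,0],[-0.52,-0.63,0.08,0,0,0],[-0.52,-0.63,0.08,0,0,0],[-0.3,-0.5,0.08,0,0,0]]]' >/dev/null
python3 go.py 437.5 -285.4 150 -72.8
python3 -m pendant '[[[0,0,0,0,0,8.5],[0,0,0,0,0,8.5],[0,0,0,0,0,8.5],[0,0,0,0,0,8.5],[0,0,0,0,0,8.5]]]' >/dev/null
python3 -m pendant '[[[0,0,0,0,0,8.5],[0,0,0,0,0,8.5],[0,0,0,0,0,8.5],[0,0,0,0,0,8.5],[0,0,0,0,0,8.5]]]' >/dev/null
python3 -m pendant '[[[0,0,0,0,0,8.5],[0,0,0,0,0,8.5],[0,0,0,0,0,8.5],[0,0,0,0,0,8.5],[0,0,0,0,0,8.5]]]' >/dev/null
python3 -m pendant '[[[0,0,0,0,0,8.5],[0,0,0,0,0,0]]]' >/dev/null
python3 go.py 437.5 -285.4 150 -72.8
```

```text
clk 3.1 pos [ 433.5 -274.6  151.3] shift [-0.169 -0.156  0.027] turn [6.0000e-02 7.0000e-02 1.3605e+02] w 85.5 F [0.5 0.5 0.4] j [-0.8   0.07  1.85 -0.    1.21 -1.9 ]
clk 4.8 pos [ 433.  -272.   151.4] shift [0.006 0.282 0.028] turn [ 0.01 -0.    0.09] w 85.5 F [ 0.2 -0.5  0.4] j [-0.8   0.07  1.86 -0.    1.21  0.47]
```

```bash
python3 - <<'E'
from fit import *
c=capture("wrist"); w=cloud(c); cv2.imwrite("pics/w1.png",c["frame"][:,:,::-1])
print(tin_fit(w,(437,-285,26),40))
E
python3 go.py 437.5 -285.4 40 -72.8
```

```text
{'c': array([ 436.7, -287.2]), 'yaw': np.float64(106.847063843915), 'z': np.float64(25.160570388034742), 'len': np.float64(53.49711962333957), 'cost': np.float64(0.14031838204722197), 'n': 4306}
clk 4.9 pos [ 433.  -272.   151.4] shift [0.005 0.282 2.228] turn [ 0.01 -0.    0.29] w 85.3 F [-0.9  0.2  0.2] j [-0.8   0.07  1.86 -0.    1.21  0.47]
```

View pics/w1.png

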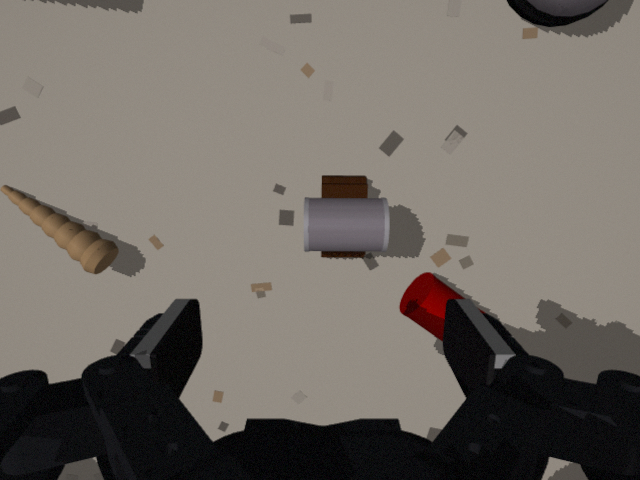

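The tin shows at (345,223), with the red one beside it at (440,305), clear of the right finger's path. All three cameras agree within 2 mm: centre about (437.2,-286), yaw 107°.

```bash

python3 -m pendant '[[[0,0.29,0.4,0,0,0],[0,0,0.8,0,0,0],[0,0,0.7,0,0,0],[0,0,0.5,0,0,0],[0,0,0.25,0,0,0]]]'
python3 go.py 437.2 -286.0 8 -73
python3 - <<'E'
from h import *
c=capture("wrist"); cv2.imwrite("pics/w2.png",c["frame"][:,:,::-1])
E
```

```text
clock: 5.4
tool_pos: [436.0, -284.4, 16.3]
ee_rot: [-0.002, 0.988, 0.152, -0.001]
ft_force: [-0.1, 0.5, -0.2]
gripper_width: 85.5
clk 5.4 pos [ 436.  -284.4   16.3] shift [0.014 0.038 0.165] turn [-0.22  0.11  0.48] w 85.5 F [-0.1  0.5 -0.2] j [-0.81  0.31  1.89 -0.    0.95  0.46]
```

View pics/w2.png

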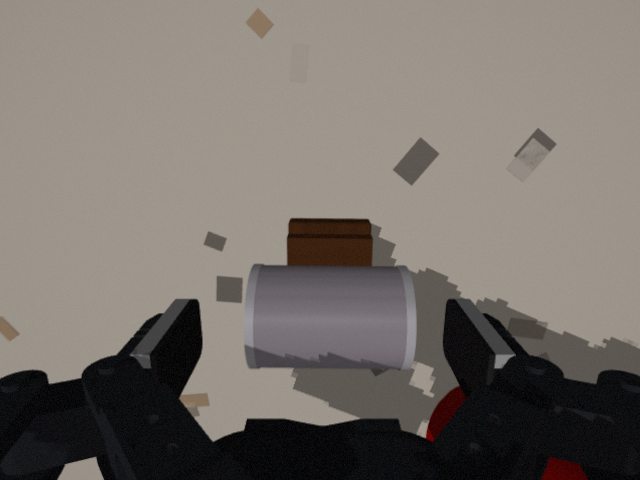

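The tin sits between the open pads (tin columns 247-414, jaws centred at 323) and is slightly right. I'll trim the position, go down and close.

```bash

python3 -m pendant '[[[0.01,0.04,0.1,0,0,0.4],[0,0,0.06,0,0,0],[0,0,0,0,0,0]]]' | head -2
python3 -m pendant '[[[0,0,0,0,0,0],[0,0,0,0,0,0],[0,0,0,0,0,0],[0,0,0,0,0,0],[0,0,0,0,0,0]]]' -1
python3 -m pendant '[[[0,0,0,0,0,0],[0,0,0,0,0,0]]]'
python3 go.py 437.2 -286.0 8 -73
python3 - <<'E'
from h import *
c=capture("wrist"); cv2.imwrite("pics/w3.png",c["frame"][:,:,::-1])
E
```

```text
clock: 5.75
tool_pos: [439.1, -288.3, 11.8]
clock: 6.25
tool_pos: [439.0, -288.1, 11.7]
ee_rot: [0.001, 0.989, 0.147, 0.0]
ft_force: [0.3, 1.6, 5.8]
gripper_width: 53.2
clock: 6.45
tool_pos: [439.0, -288.1, 11.7]
ee_rot: [0.001, 0.989, 0.147, 0.0]
ft_force: [-0.8, 0.1, 6.1]
gripper_width: 52.9
clk 6.5 pos [ 439.  -288.1   11.7] shift [-0.022 -0.051  0.074] turn [ 0.08 -0.04 -0.08] w 52.9 F [-0.8  0.1  6.1] j [-0.81  0.32  1.89  0.    0.93  0.46]
```

View pics/w3.png

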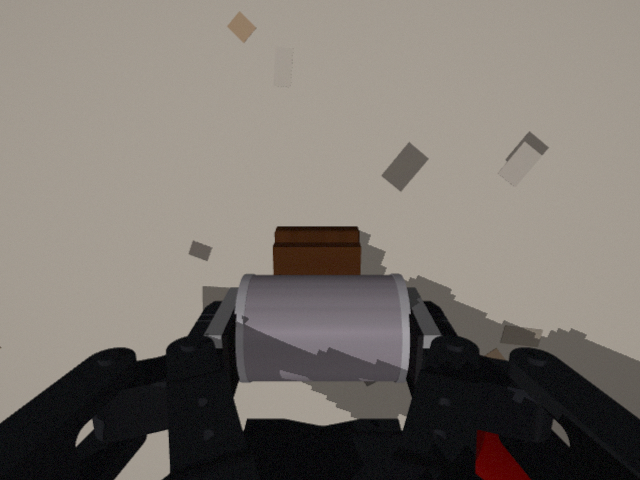

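The tin is held (opening 52.9), with the pads on both flat ends at columns 237 and 408. Lifting.

```bash

python3 -m pendant '[[[0,0,-0.3,0,0,0],[0,0,-0.6,0,0,0],[0,0,-0.8,0,0,0],[0,0,-0.8,0,0,0],[0,0,-0.5,0,0,0]]]' 
python3 -m pendant '[[[0,0,0,0,0,0],[0,0,0,0,0,0]]]' >/dev/null
python3 go.py 638 18 160 -78.6
python3 - <<'E'
from fit import *
c=capture("wrist"); w=cloud(c); cv2.imwrite("pics/w4.png",c["frame"][:,:,::-1])
s=sense(); Rn=rot(s["ee_rot"]); t=Rn.inv().apply(w.reshape(-1,3)-s["tool_pos"])
np.save("w4.npy",t)
t=t[~np.isnan(t[:,0])]
q=t[(abs(t[:,0])<30)&(abs(t[:,1])<26)&(t[:,2]<5)&(t[:,2]>-60)]
def f(p): # axis along y with tilt
    return np.hypot(q[:,0]-p[0]-p[2]*q[:,1], q[:,2]-p[1]-p[3]*q[:,1])-18
r=least_squares(f,[0,-14,0,0],loss="soft_l1"); print("tin in tool frame x,z,slope",r.x,len(q),r.cost/len(q))
E
```

```text
clock: 7.0
tool_pos: [438.8, -287.9, 164.0]
ee_rot: [0.001, 0.989, 0.147, 0.001]
ft_force: [1.5, 0.2, -4.6]
gripper_width: 53.4
clk 7.2 pos [ 437.8 -287.   159.9] shift [ 5.605 -4.67  -0.   ] turn [-0.07  0.04  5.51] w 52.9 F [-0.6  0.9 -4.7] j [-0.81  0.09  1.81 -0.    1.24  0.46]
tin in tool frame x,z,slope [-1.35466801e+00 -1.47859216e+01  1.16966327e-04  1.10210813e-02] 18312 0.5278394794273679
```

View pics/w4.png

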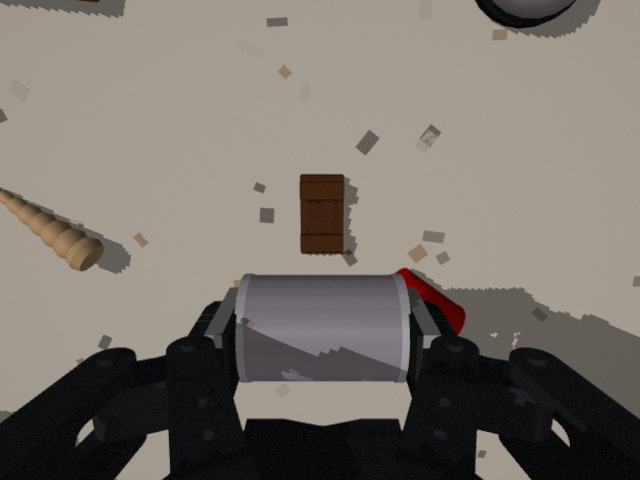

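The tin is held level, its axis 1.4 mm behind the TCP and about 14.6 mm above it; the empty rest shows at (322,213). I'll move to a point short of the slat and look again.

```bash

python3 -m pendant '[[[0.42,-0.46,0,0,0,1.1],[0.42,-0.46,0,0,0,1.1],[0.42,-0.46,0,0,0,1.1],[0.42,-0.46,0,0,0,1.1],[0.42,-0.46,0,0,0,1.1]]]' >/dev/null
python3 -m pendant '[[[0.42,-0.5,0,0,0,0],[0.42,-0.5,0,0,0,0],[0.42,-0.5,0,0,0,0],[0.42,-0.5,0,0,0,0],[0.3,-0.5,0,0,0,0]]]' >/dev/null
python3 -m pendant '[[[0,0,0,0,0,0],[0,0,0,0,0,0]]]' >/dev/null
python3 go.py 638 18 160 -78.6
python3 - <<'E'
from fit import *
c=capture("wrist"); w=cloud(c); np.save("w5.npy",w); cv2.imwrite("pics/w5.png",c["frame"][:,:,::-1])
for n,c0 in [("a",(617,15,57)),("b",(660,21,57))]: print(n,tin_fit(w,c0,30))
E
```

```text
clk 8.4 pos [581.4  -7.  158. ] shift [ 1.209 -0.264 -0.045] turn [-0.09  0.28  0.09] w 53.2 F [-1.  -0.1 -3.9] j [-0.22  0.24  1.65 -0.    1.26  1.15]
a {'c': array([615.1,  15.9]), 'yaw': np.float64(101.29831115254359), 'z': np.float64(56.17663526207378), 'len': np.float64(53.14320908836576), 'cost': np.float64(0.8938636007629629), 'n': 6178}
b {'c': array([658.8,  19.7]), 'yaw': np.float64(101.24252029612046), 'z': np.float64(56.14114015805136), 'len': np.float64(53.29751419814994), 'cost': np.float64(0.30257986111273893), 'n': 6853}
```

View pics/w5.png

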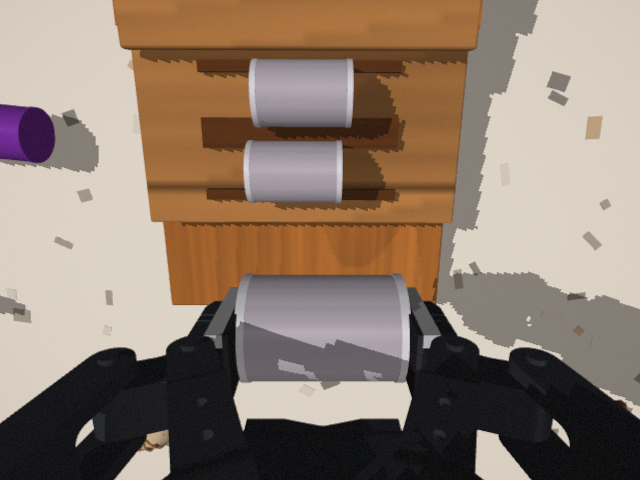

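The slat's two tins show at (301,92) and (294,170), slightly offset along the edge, and both read the same yaw as the board. Their midpoint is about (637,17.8). I'll move over it and descend.

```bash

python3 -m pendant '[[[0.5,-0.1,0,0,0,0],[0.5,-0.1,0,0,0,0],[0.2,-0.06,0,0,0,0],[0,0,0,0,0,0],[0,0,0,0,0,0]]]' >/dev/null
python3 go.py 638.3 18.1 78 -78.7

```

```text
clk 9.0 pos [638.2  16.3 160. ] shift [ 0.012 -0.035  1.641] turn [-0.01  0.12  0.08] w 53.0 F [-0.  -0.8 -3.4] j [-0.16  0.38  1.48 -0.    1.29  1.21]
```

```bash

python3 -m pendant '[[[0.01,-0.035,0.5,0,0,0],[0,0,0.5,0,0,0],[0,0,0.4,0,0,0],[0,0,0.24,0,0,0],[0,0,0,0,0,0]]]' 
python3 -m pendant '[[[0,0,0,0,0,0],[0,0,0,0,0,0]]]' >/dev/null
python3 go.py 638.3 18.1 70.5 -78.7
python3 - <<'E'
from fit import *
c=capture("wrist"); cv2.imwrite("pics/w6.png",c["frame"][:,:,::-1])
c=capture("scene"); cv2.imwrite("pics/s6.png",cv2.resize(c["frame"][200:340,280:480,::-1],None,fx=4,fy=4,interpolation=cv2.INTER_CUBIC))
E
```

```text
clock: 9.5
tool_pos: [637.2, 18.6, 76.6]
ee_rot: [-0.001, 0.995, 0.099, -0.002]
ft_force: [0.6, -0.4, -4.0]
gripper_width: 53.1
clk 9.7 pos [640.5  18.5  80.6] shift [-0.046 -0.002  0.202] turn [ 0.06 -0.16  0.1 ] w 53.1 F [ 0.4  0.  -3.7] j [-0.16  0.47  1.52 -0.    1.15  1.21]
```

View pics/s6.png

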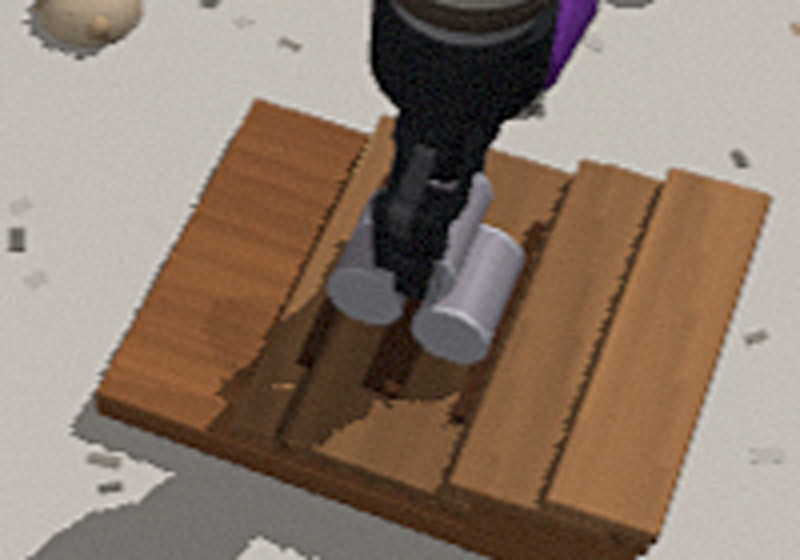

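View pics/w6.png

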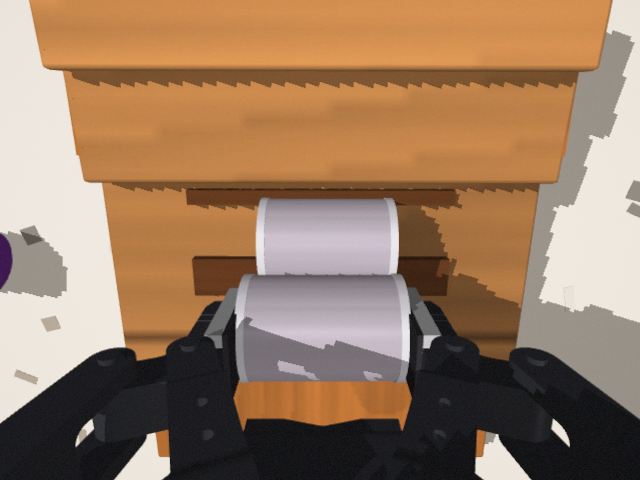

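The saddle approach looks aligned: in the scene crop the held tin hangs over the gap, and in the wrist view it is parallel to tin b at (327,235). I'll let it settle and check the reading.

```bash

python3 -m pendant '[[[0,0,0,0,0,0],[0,0,0,0,0,0]]]' >/dev/null
python3 go.py 638.3 18.1 70.5 -78.7
python3 -m pendant '[[[0,0,0,0,0,0]]]' >/dev/null
python3 go.py 638.3 18.1 70.5 -78.7
python3 - <<'E'
from fit import *
c=capture("scene"); w=cloud(c)
print("b scene",tin_fit(w,(660,20,57),26))
c=capture("wrist"); w=cloud(c)
print("b",tin_fit(w,(660,20,57),26)); print("c",tin_fit(w,(638,18,95),30))
E
```

```text
clk 10.0 pos [639.7  18.8  79.3] shift [-0.03   0.009  0.176] turn [ 0.02 -0.04  0.12] w 53.2 F [ 0.4 -0.4 -4.9] j [-0.16  0.47  1.52 -0.    1.15  1.21]
clk 10.1 pos [639.5  18.8  79. ] shift [-0.026  0.009  0.17 ] turn [ 0.01 -0.01  0.11] w 53.0 F [-0.7 -0.3 -3.9] j [-0.16  0.47  1.52 -0.    1.15  1.21]
b scene {'c': array([659.7,  19.4]), 'yaw': np.float64(101.78512534648428), 'z': np.float64(57.43193851836313), 'len': np.float64(49.968500219092434), 'cost': np.float64(0.9401419288872759), 'n': 325}
b {'c': array([658.8,  19.8]), 'yaw': np.float64(101.18948784212459), 'z': np.float64(56.15444679236455), 'len': np.float64(49.859013287258776), 'cost': np.float64(0.1309915965415274), 'n': 9510}
c {'c': array([637.9,  17.9]), 'yaw': np.float64(101.3497570234915), 'z': np.float64(92.39645554152264), 'len': np.float64(53.65229625151227), 'cost': np.float64(0.48564135029014105), 'n': 17155}
```

```bash

python3 -m pendant '[[[-0.02,0,0.05,0,0,0],[0,0,0.04,0,0,0],[0,0,0.02,0,0,0],[0,0,0,0,0,0],[0,0,0,0,0,0]]]' | sed -n '2p;4p'
python3 -m pendant '[[[0,0,0.02,0,0,0],[0,0,0,0,0,0],[0,0,0,0,0,0]]]' | sed -n '2p;4p'
python3 go.py 638.3 18.1 70.5 -78.7
```

```text
tool_pos: [638.4, 18.6, 73.3]
ft_force: [0.1, -0.2, -2.6]
tool_pos: [638.4, 18.6, 72.3]
ft_force: [-0.1, 1.0, -4.7]
clk 11.0 pos [638.4  18.6  72.3] shift [-0.005  0.009  0.036] turn [0.   0.   0.11] w 53.3 F [-0.1  1.  -4.7] j [-0.16  0.48  1.53 -0.    1.13  1.21]
```

```bash

for i in 1 ; do
python3 -m pendant '[[[0,0,0.015,0,0,0],[0,0,0,0,0,0],[0,0,0,0,0,0]]]' | sed -n '2p;4p'
python3 -m pendant '[[[0,0,0.015,0,0,0],[0,0,0,0,0,0],[0,0,0,0,0,0]]]' | sed -n '2p;4p'
done
python3 - <<'E'
from fit import *
c=capture("wrist"); w=cloud(c)
print("b",tin_fit(w,(660,20,57),26)); print("c",tin_fit(w,(638,18,85),30))
E
```

```text
tool_pos: [638.4, 18.6, 71.5]
ft_force: [-0.3, 0.1, -3.5]
tool_pos: [638.7, 18.6, 71.4]
ft_force: [-1.4, -0.2, -0.7]
b {'c': array([658.9,  19.8]), 'yaw': np.float64(101.204220774278), 'z': np.float64(56.137437609152535), 'len': np.float64(49.93861736826328), 'cost': np.float64(0.17641074400796464), 'n': 9869}
c {'c': array([637.1,  17.7]), 'yaw': np.float64(101.34570756344635), 'z': np.float64(84.83261415151892), 'len': np.float64(53.33861764726338), 'cost': np.float64(0.28303300140480014), 'n': 17512}
```

Contact: the hanging weight has gone to about zero and the measured height is 28.7 mm above tin b. Releasing.

```bash

python3 -m pendant '[[[0,0,0,0,0,0],[0,0,0,0,0,0],[0,0,0,0,0,0],[0,0,0,0,0,0]]]' 0.7
python3 - <<'E'
from fit import *
c=capture("wrist"); w=cloud(c); cv2.imwrite("pics/w7.png",c["frame"][:,:,::-1])
print("b",tin_fit(w,(660,20,57),26)); print("c",tin_fit(w,(638,18,85),30))
E
```

```text
clock: 12.05
tool_pos: [638.7, 18.6, 71.0]
ee_rot: [0.0, 0.995, 0.099, 0.0]
ft_force: [-0.1, -0.6, -0.3]
gripper_width: 72.5
b {'c': array([659. ,  19.8]), 'yaw': np.float64(101.32843531616071), 'z': np.float64(56.14896608594438), 'len': np.float64(49.9548569199321), 'cost': np.float64(0.19261137848546414), 'n': 10007}
c {'c': array([636.9,  17.6]), 'yaw': np.float64(101.20767713679169), 'z': np.float64(84.48798706050809), 'len': np.float64(53.241066374130355), 'cost': np.float64(0.1297553893230544), 'n': 16886}
```

View pics/w7.png

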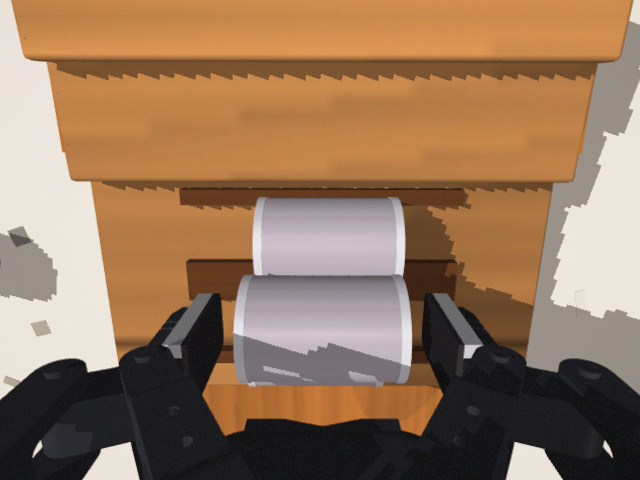

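The tin rests saddled, with clear gaps on both sides of the fingers (columns 215 and 430). Moving up and away.

```bash

python3 -m pendant '[[[0,0,-0.2,0,0,0],[0,0,-0.5,0,0,0],[0,0,-0.8,0,0,0],[0,0,-0.8,0,0,0],[0,0,-0.6,0,0,0]]]' >/dev/null
python3 -m pendant '[[[0,0,0,0,0,-8.5],[0,0,0,0,0,-8.5],[0,0,0,0,0,-8.5],[0,0,0,0,0,-8.5],[0,0,0,0,0,-8.5]]]' >/dev/null
python3 -m pendant '[[[0,0,0,0,0,-8.5],[0,0,0,0,0,-8.5],[0,0,0,0,0,-8.5],[0,0,0,0,0,-8.5],[0,0,0,0,0,-8.5]]]' >/dev/null
python3 go.py 455.4 313.3 160 5.4
python3 go.py 455.4 313.3 160 185.4
python3 - <<'E'
from fit import *
c=capture("scene"); w=cloud(c); cv2.imwrite("pics/s7.png",cv2.resize(c["frame"][200:340,280:480,::-1],None,fx=4,fy=4,interpolation=cv2.INTER_CUBIC))
print("b",tin_fit(w,(660,20,57),26)); print("c",tin_fit(w,(638,18,85),30))
E
```

```text
clk 13.6 pos [638.6  18.6 216.7] shift [ 6.285 -2.945  1.131] turn [0.05 0.01 1.36] w 72.7 F [ 0.3 -0.4 -0.2] j [-0.16  0.33  1.42 -0.    1.39 -0.28]
clk 13.6 pos [638.6  18.6 216.7] shift [ 6.285 -2.945  1.131] turn [-2.0000e-02  8.0000e-02 -1.7864e+02] w 72.7 F [ 0.3 -0.4 -0.2] j [-0.16  0.33  1.42 -0.    1.39 -0.28]
b {'c': array([659.8,  19.4]), 'yaw': np.float64(102.97839928750342), 'z': np.float64(57.49388247770877), 'len': np.float64(49.745748329452226), 'cost': np.float64(1.054229656293252), 'n': 327}
c {'c': array([637.4,  18.2]), 'yaw': np.float64(101.99503177073605), 'z': np.float64(85.83673744974406), 'len': np.float64(54.857050860133185), 'cost': np.float64(1.0554641514082148), 'n': 521}
```

View pics/s7.png

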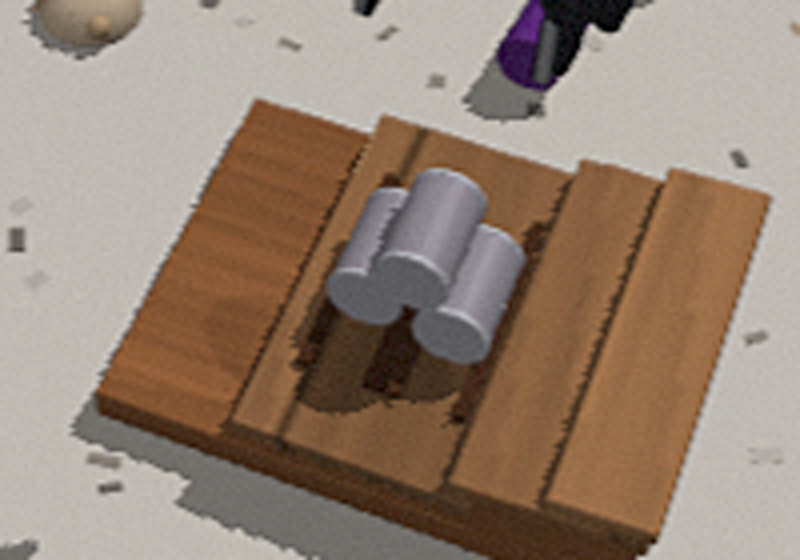

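The tins are saddled cleanly (c at crop (430,235), on a and b). Now to the strip.

```bash

python3 -m pendant '[[[0.75,-0.35,0.06,0,0,0],[0.75,-0.35,0.06,0,0,0],[0.75,-0.35,0.06,0,0,0],[0.75,-0.35,0.06,0,0,0],[0.75,-0.35,0.06,0,0,0]]]' 1 >/dev/null
python3 -m pendant '[[[0.75,-0.35,0.06,0,0,0],[0.75,-0.35,0.06,0,0,0],[0.75,-0.35,0.06,0,0,0],[0.2,-0.2,0,0,0,-8.5],[0,0,0,0,0,-8.5]]]' >/dev/null
python3 -m pendant '[[[0,0,0,0,0,-8.5],[0,0,0,0,0,-8.5],[0,0,0,0,0,-8.5],[0,0,0,0,0,-8.5],[0,0,0,0,0,-8.5]]]' >/dev/null
python3 -m pendant '[[[0,0,0,0,0,-8.5],[0,0,0,0,0,-8.5],[0,0,0,0,0,-8.5],[0,0,0,0,0,-8.5],[0,0,0,0,0,-8.5]]]' >/dev/null
python3 -m pendant '[[[0,0,0,0,0,-8.5],[0,0,0,0,0,-8.5],[0,0,0,0,0,-8.5],[0,0,0,0,0,-8.5],[0,0,0,0,0,-8.5]]]' >/dev/null
python3 -m pendant '[[[0,0,0,0,0,-8.5],[0,0,0,0,0,-8.5],[0,0,0,0,0,-8.5],[0,0,0,0,0,-8.5],[0,0,0,0,0,0]]]' >/dev/null
python3 go.py 455.4 313.3 160 185.4
python3 - <<'E'
from fit import *
c=capture("wrist"); w=cloud(c); np.save("w8.npy",w); cv2.imwrite("pics/w8.png",c["frame"][:,:,::-1])
p=w.reshape(-1,3); p=p[~np.isnan(p[:,0])]
b=(p[:,0]>370)&(p[:,0]<500)&(p[:,1]>220)&(p[:,1]<400)
for nm,lo,hi in [("rib",31,38),("all",3.5,40)]:
    q=p[b&(p[:,2]>lo)&(p[:,2]<hi)]
    print(nm,len(q),cv2.minAreaRect(q[:,:2].astype(np.float32)),np.round(np.median(q[:,2]),1))
E
```

```text
clk 16.6 pos [454.9 310.  192.5] shift [-0.064 -0.015  0.65 ] turn [-0.05  0.02 -0.6 ] w 85.3 F [-0.9 -0.4  0.6] j [ 0.38  0.13  1.71  0.    1.3  -2.85]
rib 2381 ((454.0384826660156, 312.5677490234375), (10.004171371459961, 139.36268615722656), 5.482620716094971) 34.2
all 11737 ((429.346923828125, 309.96942138671875), (69.57907104492188, 139.97988891601562), 5.504989147186279) 4.6
```

View pics/w8.png

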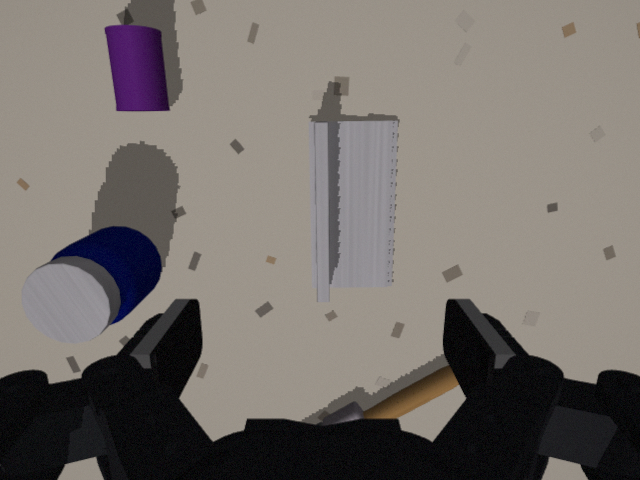

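The strip shows its rib at columns 312-329 and its thin edge at column 395. The fits give the rib at (454.6,313), yaw 5.5°. The jar at (70,300) and purple tin are clear of the fingers.

```bash

python3 -m pendant '[[[-0.06,-0.01,0.5,0,0,-0.6],[0,0,0.8,0,0,0],[0,0,0.8,0,0,0],[0,0,0.4,0,0,0],[0,0,0,0,0,0]]]' 0.05 >/dev/null
python3 -m pendant '[[[0,0,0,0,0,0],[0,0,0,0,0,0],[0,0,0,0,0,0]]]' >/dev/null
python3 go.py 454.6 313.0 9.5 185.5
python3 - <<'E'
from fit import *
c=capture("wrist"); w=cloud(c); cv2.imwrite("pics/w9.png",c["frame"][:,:,::-1])
p=w.reshape(-1,3); p=p[~np.isnan(p[:,0])]
b=(p[:,0]>440)&(p[:,0]<480)&(p[:,1]>250)&(p[:,1]<305)
q=p[b&(p[:,2]>31)&(p[:,2]<38)]
print(len(q),cv2.minAreaRect(q[:,:2].astype(np.float32)))
E
```

```text
clk 17.5 pos [456.4 313.6  68.8] shift [0.009 0.041 1.186] turn [-0.2   0.06 -0.03] w 44.8 F [-1.   0.1 -0.4] j [ 0.38  0.29  1.79 -0.    1.06 -2.85]
2828 ((457.4704895019531, 277.35089111328125), (9.9400053024292, 55.80094909667969), 5.200317859649658)
```

View pics/w9.png

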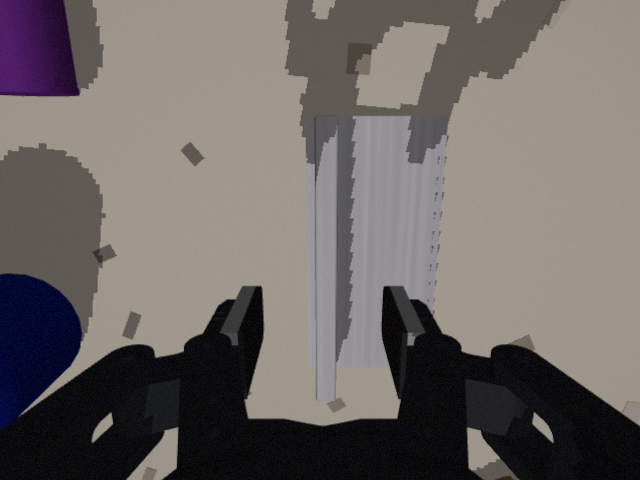

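The rib (column 326) is centred between the jaws (mid 323). Descending.

```bash

python3 -m pendant '[[[0,0.02,0.4,0,0,0],[0,0.01,0.4,0,0,0],[0,0,0.2,0,0,0],[0,0,0.08,0,0,0],[0,0,0,0,0,0]]]'  >/dev/null
python3 -m pendant '[[[0,0,0,0,0,0],[0,0,0,0,0,0],[0,0,0,0,0,0],[0,0,0,0,0,0]]]' >/dev/null
python3 go.py 454.6 313.0 9.5 185.5
```

```text
clk 18.4 pos [453.8 312.9  13.2] shift [ 0.    -0.016  0.075] turn [-0.04  0.01  0.01] w 44.8 F [-0.3 -0.5  0.4] j [ 0.38  0.37  1.81  0.    0.96 -2.85]
```

```bash

python3 -m pendant '[[[0,-0.01,0.06,0,0,0],[0,0,0,0,0,0],[0,0,0,0,0,0]]]'  
python3 -m pendant '[[[0,0,0,0,0,0],[0,0,0,0,0,0],[0,0,0,0,0,0],[0,0,0,0,0,0],[0,0,0,0,0,0]]]' -1 
python3 -m pendant '[[[0,0,0,0,0,0],[0,0,0,0,0,0]]]' | sed -n '2,5p'
python3 - <<'E'
from fit import *
c=capture("wrist"); cv2.imwrite("pics/w10.png",c["frame"][:,:,::-1])
E
```

```text
clock: 18.75
tool_pos: [453.8, 312.8, 9.6]
ee_rot: [0.0, 0.74, -0.672, -0.0]
ft_force: [0.8, -0.5, 1.0]
gripper_width: 44.7
clock: 19.25
tool_pos: [454.2, 313.0, 10.0]
ee_rot: [-0.0, 0.74, -0.672, 0.0]
ft_force: [0.7, 0.3, 0.7]
gripper_width: 9.0
tool_pos: [454.2, 313.0, 10.0]
ee_rot: [-0.0, 0.74, -0.672, 0.0]
ft_force: [0.0, -1.9, 2.5]
gripper_width: 8.7
```

View pics/w10.png

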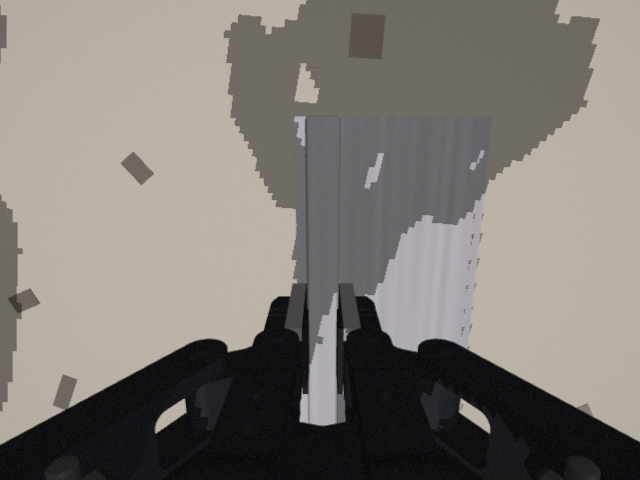

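The rib is gripped (8.7 mm reading) at TCP z 10, so the underside sits 10 mm below the TCP. Lifting, then turning the strip round at height.

```bash

python3 -m pendant '[[[0,0,-0.2,0,0,0],[0,0,-0.6,0,0,0],[0,0,-0.8,0,0,0],[0,0,-0.8,0,0,0],[0,0,-0.8,0,0,0]]]'
python3 -m pendant '[[[0,0,-0.2,0,0,4],[0,0,0,0,0,8.5],[0,0,0,0,0,8.5],[0,0,0,0,0,8.5],[0,0,0,0,0,8.5]]]' >/dev/null
python3 -m pendant '[[[0,0,0,0,0,8.5],[0,0,0,0,0,8.5],[0,0,0,0,0,8.5],[0,0,0,0,0,8.5],[0,0,0,0,0,8.5]]]' >/dev/null
python3 -m pendant '[[[0,0,0,0,0,8.5],[0,0,0,0,0,8.5],[0,0,0,0,0,8.5],[0,0,0,0,0,8.5],[0,0,0,0,0,8.5]]]' >/dev/null
python3 -m pendant '[[[0,0,0,0,0,8.5],[0,0,0,0,0,8.5],[0,0,0,0,0,8.5],[0,0,0,0,0,8.5],[0,0,0,0,0,8.5]]]' >/dev/null
python3 -m pendant '[[[0,0,0,0,0,5],[0,0,0,0,0,3],[0,0,0,0,0,0]]]' >/dev/null
python3 go.py 489 -10 160 11.3
```

```text
clock: 20.0
tool_pos: [453.2, 312.6, 171.4]
ee_rot: [0.0, 0.74, -0.672, -0.0]
ft_force: [0.9, 0.9, -1.3]
gripper_width: 8.5
clk 22.3 pos [453.5 312.7 179.7] shift [-6.46  -0.648  0.397] turn [-0.05  0.01  0.71] w 8.9 F [-0.8  0.2 -1.5] j [ 0.38  0.14  1.72 -0.    1.28  0.17]
```

```bash

python3 -m pendant '[[[-0.8,-0.08,0.05,0,0,0.7],[-0.8,-0.08,0.05,0,0,0],[-0.8,-0.08,0.05,0,0,0],[-0.8,-0.08,0.05,0,0,0],[-0.8,-0.08,0.05,0,0,0]]]' >/dev/null
python3 -m pendant '[[[-0.8,-0.08,0.05,0,0,0],[-0.8,-0.08,0.05,0,0,0],[-0.5,-0.08,0.05,0,0,0],[0,0,0,0,0,0],[0,0,0,0,0,0]]]' >/dev/null
python3 go.py 489 -10 60 11.3
python3 - <<'E'
from fit import *
c=capture("wrist"); w=cloud(c); np.save("w11.npy",w); cv2.imwrite("pics/w11.png",c["frame"][:,:,::-1])
c=capture("scene"); ws=cloud(c); np.save("s11.npy",ws); cv2.imwrite("pics/s11.png",c["frame"][:,:,::-1])
c=capture("top"); wt=cloud(c); np.save("t11.npy",wt); cv2.imwrite("pics/t11.png",c["frame"][:,:,::-1])
for nm,W in [("wrist",w),("scene",ws),("top",wt)]:
    p=W.reshape(-1,3); p=p[~np.isnan(p[:,0])]
    # board axes yaw 11.3
    a=np.radians(11.3); X=(p[:,0]-580.5)*np.cos(a)+(p[:,1]-8)*np.sin(a); Y=-(p[:,0]-580.5)*np.sin(a)+(p[:,1]-8)*np.cos(a); Z=p[:,2]-20
    # slat front edge: profile over X in Y bands away from tins
    for y0 in (-80,-60,60,80):
        m=(abs(Y-y0)<8)&(X>-12)&(X<14); 
        if m.sum()<20: print(nm,y0,m.sum()); continue
        ap=X[m&(abs(Z)<5)]; sl=X[m&(Z>14)&(Z<25)]
        print(nm,y0,"apron Xmax %.1f"%(np.percentile(ap,98) if len(ap) else np.nan),"slat Xmin %.1f"%(np.percentile(sl,2) if len(sl) else np.nan), "Zapron %.1f Zslat %.1f"%(np.median(Z[m&(abs(Z)<5)]) if len(ap) else np.nan,np.median(Z[m&(Z>14)&(Z<25)]) if len(sl) else np.nan))
    m=(X>5)&(X<100)&(Z>12)&(Z<28); print(nm,"slat Y range",np.percentile(Y[m],[.3,99.7]))
E
```

```text
clk 23.3 pos [482.6   7.5 159.8] shift [-0.369  0.057  1.995] turn [-0.02 -0.04 -0.01] w 9.0 F [ 0.3  0.7 -0.7] j [-0.24 -0.01  1.93  0.    1.23 -0.43]
wrist -80 apron Xmax nan slat Xmin 9.1 Zapron nan Zslat 18.0
wrist -60 apron Xmax nan slat Xmin 8.7 Zapron nan Zslat 18.0
wrist 60 apron Xmax nan slat Xmin 8.8 Zapron nan Zslat 18.1
wrist 80 apron Xmax nan slat Xmin 8.9 Zapron nan Zslat 18.1
wrist slat Y range [-99.4713103   98.57610726]
scene -80 apron Xmax -5.4 slat Xmin 0.0 Zapron 0.5 Zslat 19.3
scene -60 apron Xmax -5.0 slat Xmin 0.0 Zapron 0.8 Zslat 19.8
scene 60 apron Xmax -4.7 slat Xmin 0.7 Zapron 0.5 Zslat 19.7
scene 80 apron Xmax -4.2 slat Xmin 0.8 Zapron 0.9 Zslat 19.8
scene slat Y range [-385.5785323   742.69060004]
top -80 10
top -60 0
top 60 0
top 80 0
top slat Y range [-679.1405408   367.48640297]
```

View pics/w11.png

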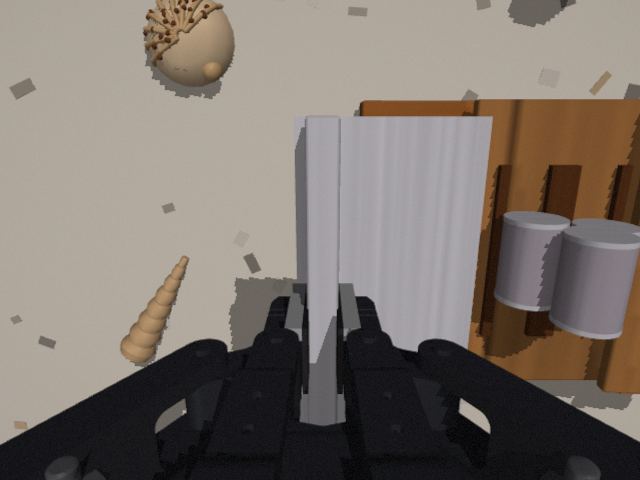

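View pics/s11.png

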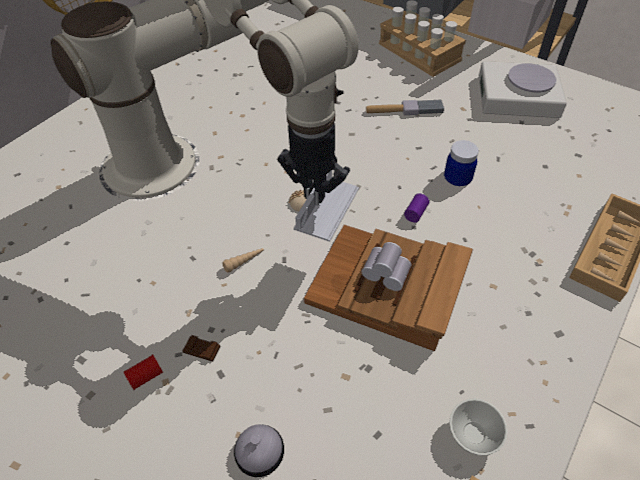

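The strip is held with its thin edge (column 480) facing the slat. The shells at (190,40) and (155,315) are clear. I'll check how level the strip sits in the hand, then descend over the apron.

```bash
python3 - <<'E'
from fit import *
s=sense(); Rn=rot(s["ee_rot"]); w=np.load("w11.npy").reshape(-1,3); w=w[~np.isnan(w[:,0])]
t=Rn.inv().apply(w-s["tool_pos"])
m=(t[:,1]>10)&(t[:,1]<65)&(abs(t[:,0])<75)&(t[:,2]>-10)&(t[:,2]<25)
q=t[m]; A=np.c_[q[:,0],q[:,1],np.ones(len(q))]; k=np.linalg.lstsq(A,q[:,2],rcond=None)[0]; print("flange top plane slope x,y, z0",k,len(q), "y max",np.percentile(q[:,1],99.5),"x max",np.percentile(q[:,0],99.8))
m=(abs(t[:,1])<12)&(t[:,0]>15)&(t[:,0]<75)&(t[:,2]<-15)&(t[:,2]>-40); q=t[m]
print("rib",np.polyfit(q[:,0],q[:,1],1),np.polyfit(q[:,0],q[:,2],1),"end x",np.percentile(q[:,0],99.8))
E
python3 -m pendant '[[[-0.37,0.05,0.4,0,0,0],[0,0,0.7,0,0,0],[0,0,0.7,0,0,0],[0,0,0.4,0,0,0],[0,0,0.1,0,0,0]]]' >/dev/null
python3 -m pendant '[[[0,0,0,0,0,0],[0,0,0,0,0,0],[0,0,0,0,0,0],[0,0,0,0,0,0]]]' >/dev/null
python3 go.py 489 -10 32 11.3
```

```text
flange top plane slope x,y, z0 [9.36879157e-04 2.37869344e-02 5.19763719e+00] 27809 y max 58.77002484710507 x max 68.11368958213194
rib [ 0.00275591 -1.10683173] [-4.84463795e-04 -2.40409703e+01] end x 68.01838123805146
clk 24.4 pos [490.  -10.3  46. ] shift [ 0.01  -0.019  0.281] turn [0.12 0.06 0.02] w 8.9 F [ 0.5 -0.9 -1.5] j [-0.27  0.18  1.98 -0.    0.98 -0.47]
```

```bash

python3 -m pendant '[[[0,-0.02,0.1,0,0,0],[0,0,0.12,0,0,0],[0,0,0,0,0,0],[0,0,0,0,0,0],[0,0,0,0,0,0]]]' | sed -n '2p;4p'
python3 -m pendant '[[[0,0,0.04,0,0,0],[0,0,0,0,0,0],[0,0,0,0,0,0]]]' | sed -n '2p;4p'
python3 -m pendant '[[[0,0,0.03,0,0,0],[0,0,0,0,0,0],[0,0,0,0,0,0]]]' | sed -n '2p;4p'
python3 go.py 489 -10 30 11.3
```

```text
tool_pos: [488.1, -10.3, 33.8]
ft_force: [0.0, 0.9, -1.8]
tool_pos: [488.0, -10.3, 31.8]
ft_force: [-0.6, -0.4, -2.2]
tool_pos: [488.0, -10.3, 30.2]
ft_force: [0.8, -0.2, -2.1]
clk 25.4 pos [488.  -10.3  30.2] shift [0.002 0.021 0.005] turn [-0.01 -0.    0.01] w 8.9 F [ 0.8 -0.2 -2.1] j [-0.27  0.2   1.99 -0.    0.95 -0.47]
```

```bash

python3 -m pendant '[[[0,0,0.015,0,0,0],[0,0,0,0,0,0],[0,0,0,0,0,0]]]' | sed -n '2p;4p'
python3 -m pendant '[[[0,0,0.015,0,0,0],[0,0,0,0,0,0],[0,0,0,0,0,0]]]' | sed -n '2p;4p'
python3 - <<'E'
from fit import *
c=capture("scene"); cv2.imwrite("pics/s12.png",cv2.resize(c["frame"][190:340,270:470,::-1],None,fx=4,fy=4,interpolation=cv2.INTER_CUBIC))
E
```

```text
tool_pos: [488.2, -10.3, 30.0]
ft_force: [-2.9, 0.4, 5.5]
tool_pos: [488.2, -10.3, 29.9]
ft_force: [-7.4, 0.6, 12.9]
```

View pics/s12.png

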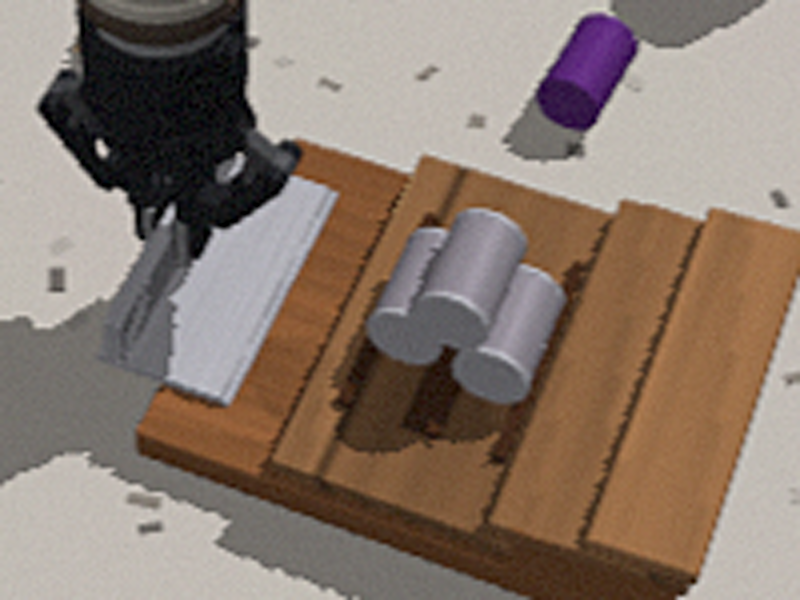

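The strip lies flat on the apron: its thin edge is parallel to the slat's front edge with a gap of about 35 mm, and contact came at TCP z 30.0. I'll ease the press and slide in slowly.

```bash

python3 -m pendant '[[[0,0,-0.03,0,0,0],[0,0.05,0,0,0,0],[0,0.1,0,0,0,0],[0,0.1,0,0,0,0],[0,0.1,0,0,0,0]]]' | sed -n '2p;4p'
python3 -m pendant '[[[0,0.1,0,0,0,0],[0,0.05,0,0,0,0],[0,0,0,0,0,0],[0,0,0,0,0,0]]]' | sed -n '2p;4p'
python3 go.py 546.3 1.3 30 11.3
python3 - <<'E'
from fit import *
c=capture("scene"); cv2.imwrite("pics/s13.png",cv2.resize(c["frame"][190:340,270:470,::-1],None,fx=4,fy=4,interpolation=cv2.INTER_CUBIC))
E
```

```text
tool_pos: [505.7, -6.8, 30.1]
ft_force: [-0.6, -0.1, -1.4]
tool_pos: [512.4, -5.3, 30.2]
ft_force: [-0.6, 0.3, -1.4]
clk 27.0 pos [512.4  -5.3  30.2] shift [-0.003  0.69   0.004] turn [-0.02 -0.    0.02] w 8.9 F [-0.6  0.3 -1.4] j [-0.25  0.26  1.92 -0.    0.96 -0.44]
```

View pics/s13.png

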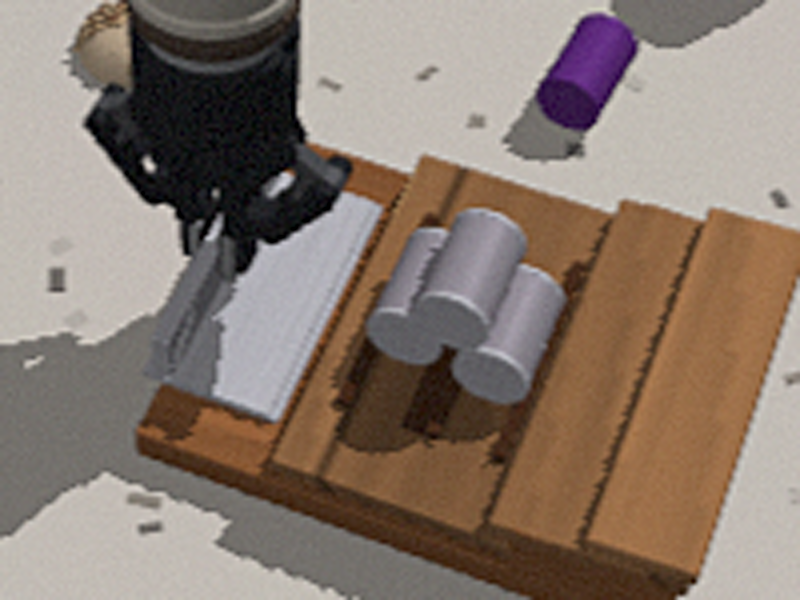

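The edge is parallel and about 10 mm short of the slat, the tins are unmoved, and the strip is floating with no contact force. Continuing in.

```bash

python3 -m pendant '[[[0,0.05,0.005,0,0,0],[0,0.1,0,0,0,0],[0,0.1,0,0,0,0],[0,0.05,0,0,0,0],[0,0,0,0,0,0]]]' | sed -n '2p;4p'
python3 -m pendant '[[[0,0.05,0,0,0,0],[0,0.1,0,0,0,0],[0,0.1,0,0,0,0],[0,0.05,0,0,0,0],[0,0,0,0,0,0]]]' | sed -n '2p;4p'
python3 go.py 546.3 1.3 30 11.3
python3 - <<'E'
from fit import *
c=capture("scene"); w=cloud(c); cv2.imwrite("pics/s14.png",cv2.resize(c["frame"][190:340,270:470,::-1],None,fx=4,fy=4,interpolation=cv2.INTER_CUBIC))
c=capture("wrist"); cv2.imwrite("pics/w14.png",c["frame"][:,:,::-1])
print("b",tin_fit(w,(660,20,57),26)); print("c",tin_fit(w,(638,18,85),30))
E
```

```text
tool_pos: [527.8, -2.4, 30.1]
ft_force: [0.1, 0.0, -0.6]
tool_pos: [542.4, 0.6, 30.0]
ft_force: [0.5, 0.0, -0.2]
clk 28.1 pos [542.4   0.6  30. ] shift [-0.001  0.079  0.   ] turn [0.02 0.   0.02] w 8.8 F [ 0.5  0.  -0.2] j [-0.22  0.33  1.83  0.    0.98 -0.42]
b {'c': array([659.8,  19.3]), 'yaw': np.float64(100.25780631372048), 'z': np.float64(57.6152753559695), 'len': np.float64(49.593715090208526), 'cost': np.float64(1.045727357284607), 'n': 323}
c {'c': array([637.5,  18. ]), 'yaw': np.float64(100.9824213958732), 'z': np.float64(85.76073516724072), 'len': np.float64(54.35546372225889), 'cost': np.float64(1.0901212676072092), 'n': 526}
```

View pics/s14.png

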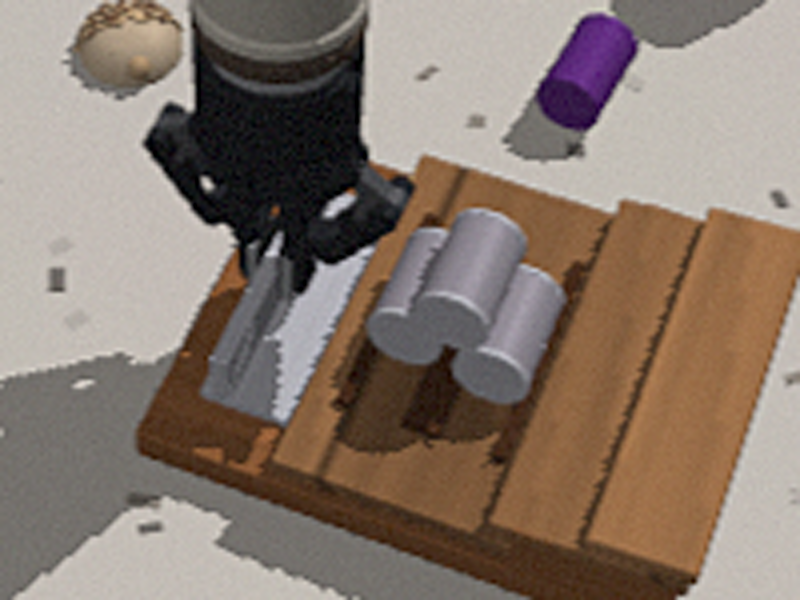

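View pics/w14.png

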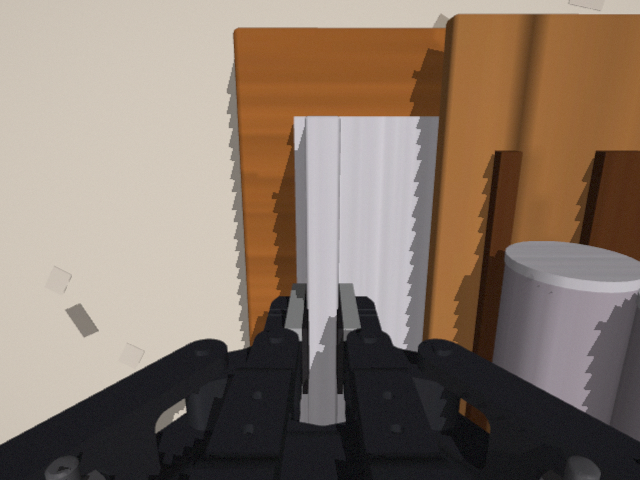

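The edge is under the slat along its visible length and nothing has moved. Measuring the depth from the rib to the slat edge, then the last few mm and the press.

```bash

python3 -m pendant '[[[0,0.05,0,0,0,0],[0,0.04,0,0,0,0],[0,0,0,0,0,0],[0,0,0,0,0,0]]]' | sed -n '2p;4p'
python3 - <<'E'
from fit import *
c=capture("wrist"); w=cloud(c).reshape(-1,3); w=w[~np.isnan(w[:,0])]; s=sense(); t=rot(s["ee_rot"]).inv().apply(w-s["tool_pos"])
for x0 in (30,45,60):
    m=abs(t[:,0]-x0)<5
    rib=t[m&(abs(t[:,1])<12)&(t[:,2]<-20)&(t[:,2]>-32)][:,1]
    fl=t[m&(t[:,1]>8)&(t[:,1]<60)&(t[:,2]>0)&(t[:,2]<9)]; sl=t[m&(t[:,1]>20)&(t[:,1]<60)&(t[:,2]<-4)&(t[:,2]>-14)]
    print(x0,"rib mid %.1f"%np.mean(np.percentile(rib,[2,98])),"slat edge %.1f"%np.percentile(sl[:,1],1),"flange visible to %.1f"%np.percentile(fl[:,1],99),"z fl %.1f slat %.1f"%(np.median(fl[:,2]),np.median(sl[:,2])))
E
```

```text
tool_pos: [546.4, 1.4, 30.0]
ft_force: [-0.2, 0.9, -0.7]
30 rib mid -0.7 slat edge 33.9 flange visible to 35.1 z fl 5.8 slat -8.5
45 rib mid -0.7 slat edge 33.9 flange visible to 35.0 z fl 5.8 slat -8.5
60 rib mid -0.8 slat edge 33.9 flange visible to 35.1 z fl 5.8 slat -8.2
```

The tuck depth is 60 - 34.7, about 25 mm, and uniform along the edge. Now pressing.

```bash

python3 -m pendant '[[[0,0,0.02,0,0,0],[0,0,0,0,0,0],[0,0,0,0,0,0]]]' | sed -n '2p;4p'
python3 -m pendant '[[[0,0,0.015,0,0,0],[0,0,0,0,0,0],[0,0,0,0,0,0]]]' | sed -n '2p;4p'
```

```text
tool_pos: [546.4, 1.4, 30.0]
ft_force: [-3.7, -0.2, 6.5]
tool_pos: [546.4, 1.4, 30.0]
ft_force: [-6.4, 0.6, 12.9]
```

```bash

python3 -m pendant '[[[0,0,0.01,0,0,0],[0,0,0,0,0,0],[0,0,0,0,0,0],[0,0,0,0,0,0],[0,0,0,0,0,0]]]'
python3 - <<'E'
from fit import *
c=capture("wrist"); w0=cloud(c); w=w0.reshape(-1,3); w=w[~np.isnan(w[:,0])]; s=sense(); t=rot(s["ee_rot"]).inv().apply(w-s["tool_pos"])
m=(t[:,1]>10)&(t[:,1]<32)&(t[:,0]>20)&(t[:,0]<68)&(t[:,2]>0)&(t[:,2]<9); q=t[m]
print("flange slopes",np.linalg.lstsq(np.c_[q[:,0],q[:,1],np.ones(len(q))],q[:,2],rcond=None)[0])
m=(t[:,1]>36)&(t[:,1]<44)&(t[:,0]>20)&(t[:,0]<80)&(t[:,2]<-4)&(t[:,2]>-14); q=t[m]
print("slat slopes",np.linalg.lstsq(np.c_[q[:,0],q[:,1],np.ones(len(q))],q[:,2],rcond=None)[0])
cv2.imwrite("pics/w15.png",c["frame"][:,:,::-1])
for n in ("scene","top"):
    c=capture(n); w=cloud(c); cv2.imwrite(f"pics/{n}15.png",c["frame"][:,:,::-1])
    for k,c0 in [("a",(616,15,57)),("b",(660,20,57)),("c",(637,18,85))]:
        print(n,k,tin_fit(w,c0,26))
    for qn in ["turret_mid","cockle_mid","jar_mid","bell_mid"]:
        r=cut_out(n,qn)
        if r:
            p=w[r[0]["mask"]]; print(n,qn,np.round(r[0]["rect"]),round(r[0]["confidence"],2),np.round(np.nanmedian(p,0),1))
E
```

```text
clock: 29.7
tool_pos: [546.4, 1.4, 30.0]
ee_rot: [-0.0, 0.634, 0.773, -0.0]
ft_force: [-8.9, 2.1, 17.4]
gripper_width: 8.6
flange slopes [-3.40638168e-04 -1.89033685e-03  5.80516618e+00]
slat slopes [-9.74679209e-04 -1.23395158e-03 -8.14860108e+00]
scene a {'c': array([614.7,  14.5]), 'yaw': np.float64(100.01844239955602), 'z': np.float64(57.01160782311568), 'len': np.float64(50.80255043906581), 'cost': np.float64(1.3973231689163892), 'n': 223}
scene b {'c': array([659.5,  19.4]), 'yaw': np.float64(99.58569069167194), 'z': np.float64(57.57437675488165), 'len': np.float64(50.18885364718258), 'cost': np.float64(1.058367440911458), 'n': 335}
scene c {'c': array([637.5,  17.7]), 'yaw': np.float64(101.97999865383092), 'z': np.float64(85.68749881298028), 'len': np.float64(50.643337177932665), 'cost': np.float64(0.795773337417822), 'n': 418}
scene turret_mid [222. 248. 264. 269.] 0.64 [ 371.9 -105.3   16.7]
scene cockle_mid [288. 188. 316. 213.] 0.86 [378.6 101.5  16.1]
scene jar_mid [444. 143. 477. 187.] 0.94 [627.5 354.8  61.8]
scene bell_mid [230. 426. 285. 480.] 0.77 [ 645.  -370.4   32.1]Traceback (most recent call last):
  File "<stdin>", line 11, in <module>
  File "fit.py", line 19, in tin_fit
    lo,hi=np.percentile(al[ok],[1,99]);
          ~~~~~~~~~~~~~^^^^^^^^^^^^^^^
    return _quantile_unchecked(
        a, q, axis, out, overwrite_input, method, keepdims, weights)
    return _ureduce(a,
                    func=_quantile_ureduce_func,
    ...<5 lines>...
                    overwrite_input=overwrite_input,
                    method=method)
    r = func(a, **kwargs)
    result = _quantile(arr,
                       quantiles=q,
    ...<2 lines>...
                       out=out,
                       weights=wgt)
    slices_having_nans = np.isnan(arr[-1, ...])
                                  ~~~^^^^^^^^^
IndexError: index -1 is out of bounds for axis 0 with size 0
```

View pics/scene15.png

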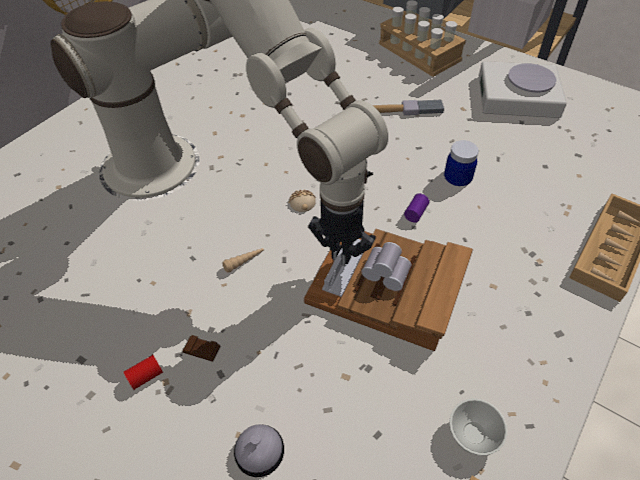

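The top-view fit failed only because the arm hides the tins there. The scene and wrist views agree: tins saddled at (380,265), slat flat, strip flat and pressed at about 17 N, and bystanders within 2 mm of where they started. Handing in.

```bash
python3 -c "
from station import ticket, sense
print(ticket.sign_off()); s=sense(); print(s['clock'],s['ft_force'],s['gripper_width'])"
```

```text
the job is handed in; nothing more can be done
None
the job is handed in; nothing more can be done
```

I saddled the spare steel tin on the two slat tins and let it go. Then I tucked the drip strip's thin edge under the slat and handed the job in still gripping the strip, pressed flat. Sign-off gives no verdict, so the results below are from my own last checks.

- **Tins:** The spare tin sits about 28 mm above the rear tin and parallel to it. The front and rear tins moved about 1–2 mm in the scene camera, which is within its error.
- **Slat:** It measured flat, with a slope of about 0.001.
- **Strip:** About 25 mm of it is under the slat, evenly along the part of the edge that the camera could see. It is level within about 0.002 rad, held by the fingers, and pressed down with about 17 N.
- **Bystanders:** The turret shell, cockle, jar and bell were all within about 2 mm of where they started, by the scene camera.
- **Time:** About 30 s of the 54 s allowed.

**Checks that failed or disagreed:** the last top-view check gave nothing because the arm hid the tins there, so those final figures rest on the scene and wrist cameras. While the strip was in the air, the wrist camera suggested it was tilted 0.024 rad. That was gone once the strip was pressed flat.

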